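# Seat a soil probe in its calibration V-block

## Robot

A 6-joint arm with a two-finger parallel gripper is mounted at the origin on the work surface. World frame = base frame: x ahead of the robot, y to its left, z up, the work surface at z = 0. Lengths are in m, angles in rad, forces in N, time in s.
With the tool pointing down it reaches from about 0.35 to 0.775 m from the base axis. Payload 7.3 kg.
Tool frame: the origin (TCP) lies on the centre line of the jaws, within the pads' length; the fingertips stand 25 mm ahead of it and the grasp point (between the pads) lies 6 mm ahead of it; z points along the fingers, y is the line along which they close (so a half turn about z gives the same grasp; the last joint's range is limited). The gripper opens to 92 mm and grips with 3 to 60 N. Pads are 19 mm wide; open, the fingers measure 130 mm over their backs; the gripper's body (75 mm by 190 mm) begins 47 mm behind the grasp point.
Start: joints at [-1.275, 0.342, 1.524, -0, 1.275, -0.146], TCP at [0.224, -0.475, 0.252] pointing down, gripper open.
Joint ranges: [-2.53, 2.53], [-0.77, 2.02], [0.04, 2.7], [-1, 4.14], [0.28, 2.66], [-3.11, 3.11]. Speed limits (rad/s): [2.57, 2.57, 3.14, 3.14, 3.14, 3.14].

## Interface

Orientations are given as [roll, pitch, yaw] about the fixed x, y, z axes, in that order (R = Rz(yaw) Ry(pitch) Rx(roll)).
In Python, from cell import status, read_camera, camera_info, ticket, models gives the robot as it stands.
- The arm moves only by the tool send_rows, never from a script. Its argument "plan" is a list of rows, each an object with "offset": the shift along the tool's x, y, z in mm, a list of three; "yaw": the turn about the tool's z in rad. In form: [{"offset": [dx, dy, dz], "yaw": yaw}, ...]. A call has 1 to 20 rows; each row shifts and turns the commanded pose from where the row before left it, along the tool's axes as they then stand; what a row does not reach is not made up. A row lasts 1/10 s, in which the tool goes at most 50 mm and 8.59 degrees, less where a joint would pass 70% of its speed; a pose out of reach is approached as far as the arm can. A call is refused whole if a number of a shift passes 50 or a number of a turn 0.15, either way. A call with a gripper value outside its range is refused whole. "hand" is the closure, from 0 (fully open) to 1 (shut), set as the call begins (left out, the last holds). The fingers move at their own pace and stop on an object; "squeeze" is the grip in N (left out, the last holds). Time passes only in rows, so rows that do not move let the fingers close. It gives the time, the measured TCP pose, the force, the opening and the grip force at its end, in the units of the state.
- status.observe(): the state, without advancing time (a new reading comes with each control period).
- read_camera(name): name is "scene" or "side" or "wrist"; returns the picture (420x560x3 uint8, red, green, blue); there is no depth.
- camera_info(name): a dict with "vfov" (degrees; the focal length in pixels is half the picture's height over the tangent of half this angle, whatever the lens; pixels are square), "cx", "cy" (the principal point, pixels), "origin" and "attitude" of the camera in the world. Camera axes: x right, y down, z forward; pixel columns grow to the right and rows downward; lengths in m; the calibration is good to about 2 mm. A picture is of the moment at which its call begins: read the wrist's pose just before it. camera_info takes no time and is no camera call; for the wrist camera it gives the pose at the moment of the call.
- ticket.hand_in(): hands the job in; it is judged then, once.
Trained networks look in the newest picture that a camera, given by its name, has taken for a name from the list of things; names that differ only in an ending like _2 or _b are one class to them, and where a whole thing is asked for, a point or a joint stands for the part that bears it (a point fixed in the world has none). Each returns a list of dicts, best first, with "conf" (0 to 1); they miss things now and then, are a little off and sometimes report something else, mostly with a low value. They report only what shows in the picture. A call takes as long as a camera call. They do not tell look-alikes from the thing itself.
- models.regions_of(camera, label): "mask" (420x560 bool, what is visible of it) and "extent" ([left, top, right, bottom] in pixels, round what is visible of it).
The state is a dict: "time": time; "qpos": joint angles; "qvel": joint speeds; "joint_efforts": joint torques, N m; "tool_pos": TCP position; "tool_rot": TCP orientation; "contact_force": force on the tool from outside, world axes, zero at the start; "torque": the same for the moment, N m; "opening": finger opening in m; "grip_force": force on a finger pad.
Only numpy, scipy, OpenCV 4.12 (cv2) and the standard library are available. Lean on these libraries where they do the work, as an engineer would, in place of code of your own. Each camera call takes 0.05 s, during which the arm holds its last target. There are 200 camera calls.

## Task

Take the soil probe (the rod with the thinner ceramic nose, not the plain rod) from its wooden rest and lay it in the V-block cradle, nose towards the back stop. Then push it along the groove until it is fully home: past the springy pin, bearing firmly for a moment on the solid end of the stop screw, but never rammed, as the ceramic is brittle. Leave it lying there on both flanks and touching the stop, and leave everything else where it is.

Things in the scene. Friction and masses are not known exactly. Their poses are not given: they have to be found in the camera images.
- probe: soil probe: lying grey plastic cylinder, 32 mm across, 150 mm long, with a thinner white ceramic nose (20 mm across, 25 mm long, flat end) on one end; steel band near the nose, black tail. 0.24 to 0.39 kg. Origin on its axis, midway along the 150 mm; +x along the axis towards the nose; may be turned about its axis. Starts in one of two like rests, axis 38 mm above the table
- nose (a point): centre of the flat end of the probe's ceramic nose, 100 mm from probe along its +x. It must press on the stop screw with at least 5 N for 0.3 s (aim for 8 to 12), never over 25 N
- tail (a point): centre of the probe's flat tail end, 75 mm from probe along its -x. Whoever pushes here also feels the probe's sliding friction in the V, about 1 to 4 N (the flanks are smooth-ground)
- rest: plywood rest with the probe: board 170 x 64 x 6 mm, two saddles 25 mm long centred 55 mm either side of the middle (tops 22 mm above the table, side ribs to 30 mm), 85 mm clear between them for the fingers. Origin on the table under its middle, +x as the probe's. Fixed
- cradle: fixed aluminium V-block cradle: base plate 200 x 90 x 12 mm (x from -66 to 134 mm) with two V-blocks, each 24 mm long, centred at x = -45 and +45 mm; the 66 mm between them is clear down to the plate. The groove runs along x, open above and at the -x end, with the back stop at the +x end. Origin on the table; +x towards the stop
- flank_l: the +y flanks of both V-blocks, 45 degree steel faces. Origin on the groove's axis: where the axis of a 32 mm cylinder resting on both flanks lies, 55 mm above the cradle's origin. The V-blocks' upper edges are at that height, at y = -23 and +23 mm, and the blocks are up to 69 mm wide. Axes as the cradle
- flank_r: the -y flanks of both V-blocks; origin and axes as flank_l
- stop: back stop: upright plate 50 mm wide, top 82 mm above the table. Origin: its front face at the groove's axis (120 mm along x from the cradle's origin, 55 mm up); axes as the cradle. A rigid adjusting screw, 18 mm across, sticks out 13 to 35 mm towards -x: it differs each time and is not measured, so feel for it. A rubber pin, 8 mm across, sticks out 3 mm beyond it and springs in under 0.5 N
- rod: plain rod, 32 mm in diameter and 150 mm long, no nose, in the other rest; not to be used; origin at its middle, x along it
- rest2: the other rest, the same as rest, with the plain rod
- beaker: glass beaker, 70 mm wide and 85 mm tall; leave alone; origin under its base
- jar: white jar, 56 mm wide and 70 mm tall; leave alone; origin under its base
- collar: brass collar lying flat, 44 mm wide, 14 mm tall; leave alone; origin under its centre
- collar2: steel collar lying flat, 36 mm wide, 20 mm tall; leave alone; origin under its centre
- driver: screwdriver lying on the table near the robot; leave alone
- spanner: spanner lying on the table beyond the cradle; leave alone
There are look-alikes about, which are no part of the job. What is shaped like the probe but green is not meant.

How it is judged:
By the outcome, as a careful person would: the job done as asked, in the order asked, and still so for the second after the job is handed in, with the robot touching nothing.
It also fails if it takes over 64 s, if anything falls off the work surface, if the arm or the gripper's body presses on something with over 40 N, if the wrist force passes 120 N, or if a joint passes its speed limit or range.

## Working session

There is one attempt and no reset: what is moved stays moved. The work goes in short steps, Python scripts to look and compute and a tool call to move; the robot and the scene stay as the last step left them, time stands still between calls to the robot, and variables do not carry over. Pictures are saved under pics/ and viewed, at most 10 in all, crops included, and the job is handed in when it is done.

Besides the shell and the picture viewer there is one more tool, called after "Request:" by a JSON object that holds its "name" and its "arguments". send_rows: Moves the arm, as the interface text tells. Its arguments: {"type":"object","properties":{"plan":{"type":"array"},"hand":{"type":"number"},"squeeze":{"type":"number"}},"required":["plan"]}

```bash
mkdir -p pics; ls; python3 - <<'E'
from cell import status, read_camera, camera_info, models
import cv2,numpy as np
s=status.observe();print(s)
ims=[]
for n in("scene","side"):
    im=read_camera(n);print(n,camera_info(n));ims.append(im)
    cv2.imwrite(f"pics/{n}0.png",im[:,:,::-1])
    for l in("probe","nose","rest","cradle","stop","rod","tail","flank_l"):
        for r in models.regions_of(n,l)[:4]:print(n,l,round(r["conf"],2),np.round(r["extent"]),r["mask"].sum())
print(camera_info("wrist"),status.observe()["time"])
E
```

```text
pics
{'time': 0.0, 'qpos': array([-1.27501020e+00,  3.42731046e-01,  1.52503413e+00, -9.33327673e-06,
        1.27539701e+00, -1.45986561e-01]), 'qvel': array([-9.94791524e-05,  3.13756203e-04,  1.83541128e-03, -1.63821966e-03,
       -1.29683818e-03,  2.68917128e-04]), 'joint_efforts': array([ 6.16506495e-04, -4.31245852e+01, -2.44224644e+01,  7.17214379e-02,
        5.58446324e-02, -1.31451679e-04]), 'tool_pos': array([ 0.22437303, -0.47422195,  0.25103464]), 'tool_rot': array([-3.14003852e+00, -2.19488125e-04,  4.41775239e-01]), 'contact_force': array([ 0.3948943 ,  0.11033487, -0.44220696]), 'torque': array([ 0.00550661, -0.08327369,  0.0162503 ]), 'grip_force': 0.0, 'opening': 0.0919682030863157}
scene {'vfov': 57.726837610903495, 'cx': 279.12907961971837, 'cy': 209.0766039959092, 'origin': array([1.51654925, 0.22125312, 0.83437964]), 'attitude': array([-2.24348586e+00, -2.45272072e-05,  1.62616295e+00])}
scene probe 0.78 [296. 188. 314. 223.] 300
scene probe 0.72 [408. 210. 437. 252.] 475
scene probe 0.55 [343. 218. 372. 261.] 425
scene nose 0.84 [299. 187. 321. 226.] 346
scene
[... 1100 characters left out ...]
 [274. 183. 321. 200.] 392
side rest 0.89 [237. 213. 282. 228.] 423
side rest 0.75 [252. 323. 321. 345.] 954
side cradle 0.87 [277. 230. 354. 268.] 1682
side cradle 0.74 [332. 231. 354. 259.] 248
side stop 0.64 [333. 233. 350. 258.] 235
side rod 0.84 [252. 313. 314. 332.] 797
side tail 0.94 [240. 205. 291. 218.] 468
side tail 0.79 [257. 164. 300. 176.] 264
side tail 0.66 [276. 188. 322. 203.] 370
side flank_l 0.74 [278. 250. 323. 263.] 250
side flank_l 0.57 [339. 315. 350. 331.] 153
{'vfov': 58.1787113309832, 'cx': 281.88252908110337, 'cy': 212.65424530006098, 'origin': array([ 0.29204723, -0.4431126 ,  0.3841203 ]), 'attitude': array([ 2.86070903e+00, -1.68767682e-03, -1.12920143e+00])} 0.9
```

```bash
python3 - <<'E'
import cv2,numpy as np
a=cv2.imread("pics/scene0.png")[160:310,100:460];b=cv2.imread("pics/side0.png")[150:350,180:420]
a=cv2.resize(a,None,fx=2.2,fy=2.2,interpolation=2);cv2.imwrite("pics/a.png",a)
cv2.imwrite("pics/b.png",cv2.resize(b,None,fx=3,fy=3,interpolation=2))
E
```

```text
(no output)
```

View pics/a.png

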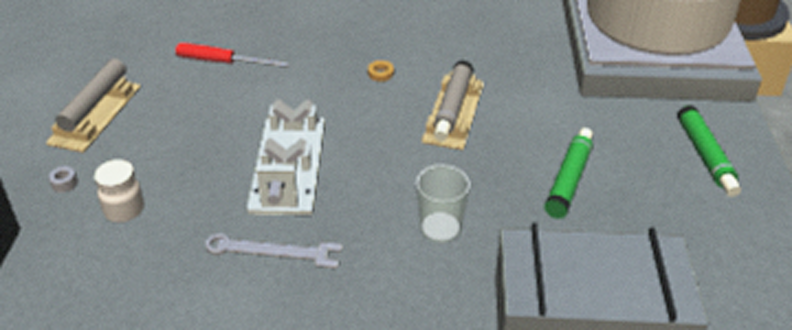

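View pics/b.png

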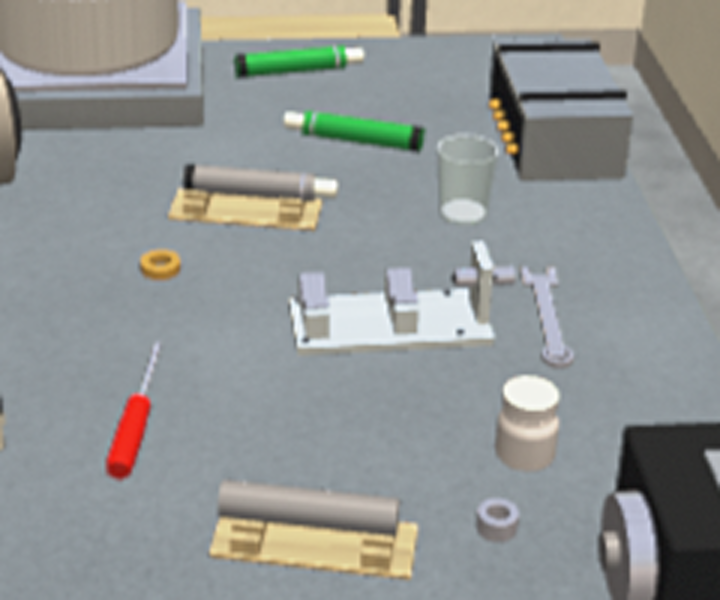

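Scene view: probe (grey, white nose) at about (307,205). The possible mix-ups are the green look-alikes at (360,238) and (422,231), and the plain rod at (141,202). In the side view the probe is at (265,211) and the cradle at (310,250). I choose the grey rod with the white nose. Next I'll triangulate it.

```bash
cat > h.py <<'E'
import numpy as np
from scipy.spatial.transform import Rotation as Ro
from cell import camera_info
def ray(ci,uv):
    f=210/np.tan(np.radians(ci["vfov"])/2)
    d=np.array([(uv[0]-ci["cx"])/f,(uv[1]-ci["cy"])/f,1])
    return np.array(ci["origin"]),Ro.from_euler("xyz",ci["attitude"]).apply(d)
def onz(ci,uv,z):
    o,d=ray(ci,uv);return o+d*(z-o[2])/d[2]
def proj(ci,p):
    f=210/np.tan(np.radians(ci["vfov"])/2)
    c=Ro.from_euler("xyz",ci["attitude"]).inv().apply(np.atleast_2d(p)-ci["origin"])
    return c[:,:2]/c[:,2:]*f+[ci["cx"],ci["cy"]]
def A(n,ox,oy,s):return lambda u,v:(ox+u/s,oy+v/s)
E
python3 - <<'E'
from h import *
sc,sd=camera_info("scene"),camera_info("side")
a=A(0,100,160,2.2);b=A(0,180,150,3)
print("tail",onz(sc,a(463,68),.044),onz(sd,b(188,177),.038))
print("nose",onz(sc,a(442,128),.038),onz(sd,b(336,187),.038))
for p in[(263,113),(323,120),(312,212),(248,208)]:print("plate sc",onz(sc,a(*p),.012))
for p in[(292,298),(302,347),(492,336)]:print("plate sd",onz(sd,b(*p),.012))
print("screw end",onz(sc,a(275,192),.055),onz(sd,b(457,276),.055))
print("beaker",onz(sc,a(440,227),0), "jar",onz(sc,a(122,210),0),"collar",onz(sc,a(380,72),.0))
E
```

```text
tail [0.41668646 0.27142184 0.044     ] [0.40647013 0.2747768  0.038     ]
nose [0.56200223 0.23941521 0.038     ] [0.57470877 0.24321808 0.038     ]
plate sc [ 0.50976541 -0.03970724  0.012     ]
plate sc [0.52173062 0.05601735 0.012     ]
plate sc [0.71912921 0.06507579 0.012     ]
plate sc [ 0.71641899 -0.02343909  0.012     ]
plate sd [0.51291687 0.05487568 0.012     ]
plate sd [ 0.51735068 -0.03451879  0.012     ]
plate sd [ 0.71038765 -0.02544155  0.012     ]
screw end [0.72694099 0.01942139 0.055     ] [0.67930572 0.02142057 0.055     ]
beaker [0.72596356 0.23981085 0.        ] jar [ 0.71824444 -0.20061707  0.        ] collar [0.37477195 0.13417403 0.        ]
```

Request:
{"name": "send_rows", "arguments": {"plan": [{"offset": [0,0,0],"yaw": 0.126},{"offset": [0,0,0],"yaw": 0.126},{"offset": [0,0,0],"yaw": 0.126},{"offset": [0,0,0],"yaw": 0.126},{"offset": [0,0,0],"yaw": 0.126},{"offset": [27,-35,0],"yaw": 0},{"offset": [27,-35,0],"yaw": 0},{"offset": [27,-35,0],"yaw": 0},{"offset": [27,-35,0],"yaw": 0},{"offset": [27,-35,0],"yaw": 0},{"offset": [27,-35,0],"yaw": 0}], "hand": 0}}

```text
time: 2.0
tool_pos: [0.4241, -0.2973, 0.2519]
tool_rot: [3.141, -0.0, -0.188]
contact_force: [1.1, -0.9, 0.0]
opening: 0.0923
grip_force: 0.0
```

Request:
{"name": "send_rows", "arguments": {"plan": [{"offset": [-4,-40,0],"yaw": 0},{"offset": [-4,-40,0],"yaw": 0},{"offset": [-4,-40,0],"yaw": 0},{"offset": [-4,-40,0],"yaw": 0},{"offset": [-4,-40,0],"yaw": 0},{"offset": [-4,-40,0],"yaw": 0},{"offset": [-4,-40,0],"yaw": 0},{"offset": [-4,-40,0],"yaw": 0},{"offset": [-4,-40,0],"yaw": 0},{"offset": [-4,-40,0],"yaw": 0},{"offset": [-4,-40,0],"yaw": 0},{"offset": [-4,-40,0],"yaw": 0},{"offset": [-4,-40,0],"yaw": 0},{"offset": [-4,-30,0],"yaw": 0},{"offset": [0,0,0],"yaw": 0},{"offset": [0,0,0],"yaw": 0}]}}

```text
time: 3.6
tool_pos: [0.4706, 0.2524, 0.2514]
tool_rot: [3.141, 0.0, -0.187]
contact_force: [-0.1, 0.5, -0.4]
opening: 0.0915
grip_force: 0.0
```

```bash
python3 - <<'E'
from h import *
from cell import status, read_camera, models
import cv2
s=status.observe();print(s["time"],s["tool_pos"],s["tool_rot"],s["contact_force"])
ci=camera_info("wrist");im=read_camera("wrist");cv2.imwrite("pics/w1.png",im[:,:,::-1])
print(ci)
for l in("probe","nose","tail","rest"):
    for r in models.regions_of("wrist",l)[:3]:
        m=cv2.minAreaRect(np.argwhere(r["mask"])[:,::-1].astype(np.float32))
        print(l,round(r["conf"],2),r["mask"].sum(),np.round(m[0]),np.round(m[1]),m[2])
E
```

```text
3.6 [0.47055127 0.25235763 0.25138695] [ 3.14079741e+00  3.12010623e-04 -1.86612372e-01] [-0.12362055  0.51580707 -0.40562621]
{'vfov': 58.1787113309832, 'cx': 281.88252908110337, 'cy': 212.65424530006098, 'origin': array([0.54405629, 0.23796406, 0.38372489]), 'attitude': array([ 2.86115615e+00, -1.67204361e-03, -1.75761479e+00])}
probe 0.95 6326 [275. 161.] [ 35. 196.] 1.023030161857605
probe 0.88 6015 [65. 80.] [159.  42.] 90.0
nose 0.79 6591 [276. 160.] [197.  37.] 90.0
tail 0.77 6429 [275. 161.] [ 36. 196.] 1.3322198390960693
tail 0.7 6158 [64. 80.] [159.  43.] 90.0
rest 0.85 4845 [276. 171.] [166.  66.] 90.0
```

View pics/w1.png

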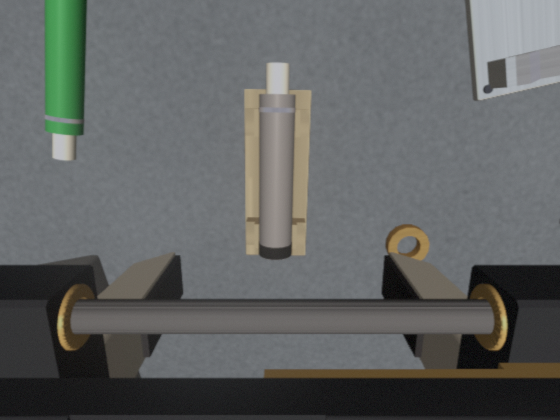

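The wrist picture shows the probe with its nose end at (277,64), shoulder at (277,94) and tail at (275,255). It is grey, so it is the right one. A green look-alike is at (65,80) and the collar at (408,243).

```bash
cat >> h.py <<'E'
def tool(s,tgt,yaw):
    y=s["tool_rot"][2];d=np.array(tgt)-s["tool_pos"]
    R=Ro.from_euler("xyz",s["tool_rot"]);return "in tool axes mm",np.round(R.inv().apply(d)*1e3,1),"turn",round(y-yaw,3)
E
python3 - <<'E'
from h import *
from cell import status
ci=camera_info("wrist");s=status.observe()
n=onz(ci,(277.3,64),.038);sh=onz(ci,(276.8,94.5),.05);t=onz(ci,(275.2,250),.05)
print(n,sh,t,np.linalg.norm(n-sh),np.linalg.norm((sh-t)[:2]))
u=(n-t)[:2];yaw=np.arctan2(u[1],u[0]);u/=np.linalg.norm(u)
c=np.append((n[:2]-.1*u),.038);c2=np.append(t[:2]+.075*u,.038);print(yaw,c,c2)
for q in(c,c2):
  pts=[q+np.append(k*u,0) for k in(.1,.075,-.075)];print(proj(ci,pts))
g=(c+c2)/2+np.append(.005*u,.006);print("g",g,tool(s,g,yaw))
E
```

```text
[0.57755765 0.23367505 0.038     ] [0.55283788 0.23881496 0.05      ] [0.41498731 0.26740142 0.05      ] 0.027955063087932035 0.14078339949208107
-0.20455550476776874 [0.47964251 0.25398824 0.038     ] [0.48842366 0.25216653 0.038     ]
[[277.3         64.        ]
 [276.97955966  94.54063003]
 [275.30672525 253.97566646]]
[[277.41830761  52.72430058]
 [277.09295831  83.73279527]
 [275.39619718 245.44824754]]
g [0.48892884 0.25206173 0.044     ] ('in tool axes mm', array([ 17.4,  -4.4, 207.9]), 'turn', np.float64(0.015))
```

Request:
{"name": "send_rows", "arguments": {"plan": [{"offset": [8,-2,20],"yaw": 0.017},{"offset": [8,-2,30],"yaw": 0},{"offset": [0,0,30],"yaw": 0},{"offset": [0,0,30],"yaw": 0},{"offset": [0,0,30],"yaw": 0},{"offset": [0,0,30],"yaw": 0},{"offset": [0,0,20],"yaw": 0},{"offset": [0,0,15],"yaw": 0},{"offset": [0,0,0],"yaw": 0},{"offset": [0,0,0],"yaw": 0},{"offset": [0,0,0],"yaw": 0}], "hand": 0}}

```text
time: 4.95
tool_pos: [0.4881, 0.2529, 0.0479]
tool_rot: [-3.141, -0.002, -0.206]
contact_force: [0.3, -0.1, -0.2]
opening: 0.092
grip_force: 0.0
```

Request:
{"name": "send_rows", "arguments": {"plan": [{"offset": [0,0,4],"yaw": 0},{"offset": [0,0,0],"yaw": 0},{"offset": [0,0,0],"yaw": 0},{"offset": [0,0,0],"yaw": 0},{"offset": [0,0,0],"yaw": 0},{"offset": [0,0,0],"yaw": 0},{"offset": [0,0,0],"yaw": 0},{"offset": [0,0,0],"yaw": 0},{"offset": [0,0,0],"yaw": 0},{"offset": [0,0,0],"yaw": 0}], "hand": 1, "squeeze": 25}}

```text
time: 5.95
tool_pos: [0.4875, 0.2533, 0.0428]
tool_rot: [-3.141, -0.001, -0.205]
contact_force: [0.4, 3.7, -0.2]
opening: 0.0312
grip_force: 25.0
```

Request:
{"name": "send_rows", "arguments": {"plan": [{"offset": [0,0,-10],"yaw": 0},{"offset": [0,0,-20],"yaw": 0},{"offset": [0,0,-30],"yaw": 0},{"offset": [0,0,-30],"yaw": 0},{"offset": [0,0,-30],"yaw": 0},{"offset": [0,0,-30],"yaw": 0},{"offset": [0,0,-30],"yaw": 0},{"offset": [0,0,0],"yaw": -0.125},{"offset": [0,0,0],"yaw": -0.125},{"offset": [5,25,0],"yaw": 0},{"offset": [5,25,0],"yaw": 0},{"offset": [0,25,0],"yaw": 0},{"offset": [0,25,0],"yaw": 0},{"offset": [0,0,0],"yaw": 0},{"offset": [0,0,0],"yaw": 0},{"offset": [0,0,0],"yaw": 0}]}}

```text
time: 7.55
tool_pos: [0.5015, 0.1539, 0.2228]
tool_rot: [-3.142, 0.0, 0.045]
contact_force: [-0.3, -0.1, -2.7]
opening: 0.0312
grip_force: 25.0
```

```bash
python3 - <<'E'
from h import *
from cell import status, read_camera, models
import cv2,pickle
s=status.observe();print(s["time"],s["tool_pos"],s["tool_rot"],s["contact_force"],s["opening"])
ci=camera_info("wrist");im=read_camera("wrist");cv2.imwrite("pics/w2.png",im[:,:,::-1])
pickle.dump((ci,s),open("w2.pkl","wb"));print(ci["origin"],ci["attitude"])
for l in("probe","nose","cradle","stop","flank_l","flank_r"):
    for r in models.regions_of("wrist",l)[:3]:
        m=cv2.minAreaRect(np.argwhere(r["mask"])[:,::-1].astype(np.float32))
        print(l,round(r["conf"],2),r["mask"].sum(),np.round(m[0]),np.round(m[1]),m[2])
E
```

```text
7.55 [0.50152103 0.15393494 0.22283976] [-3.14155204e+00  2.15595800e-04  4.50579476e-02] [-0.31583296 -0.08050276 -2.65681503] 0.03116118826001544
[0.57622116 0.15674033 0.35519425] [ 2.86106389e+00 -1.15608816e-03 -1.52589985e+00]
probe 0.72 21737 [282. 209.] [320.  89.] 90.0
nose 0.65 21454 [282. 208.] [321.  89.] 90.0
nose 0.59 3243 [481. 102.] [ 50. 156.] 8.130102157592773
cradle 0.57 19796 [452.  90.] [120. 189.] 4.398705005645752
stop 0.64 3337 [482. 102.] [ 50. 156.] 7.594643592834473
flank_l 0.97 3292 [482. 101.] [ 50. 156.] 8.130102157592773
flank_l 0.76 3380 [431. 102.] [ 51. 156.] 7.125016689300537
flank_r 0.97 3292 [482. 101.] [ 50. 156.] 8.130102157592773
flank_r 0.76 3380 [431. 102.] [ 51. 156.] 7.125016689300537
```

View pics/w2.png

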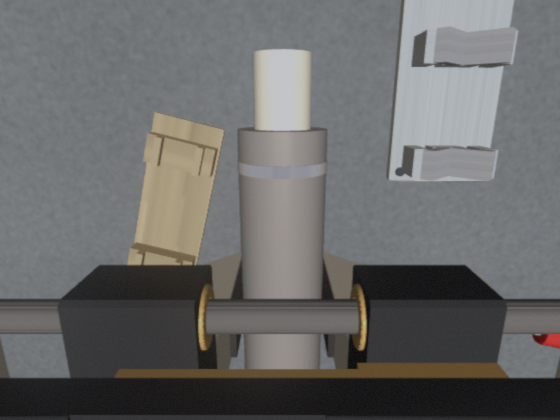

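Probe held straight: nose end at (282,55), shoulder at (282,128). The cradle's front corners are at (391,180) and (494,181), with the stop out of view. I'll move forward to see it.

Request:
{"name": "send_rows", "arguments": {"plan": [{"offset": [25,0,0],"yaw": 0},{"offset": [25,0,0],"yaw": 0},{"offset": [25,0,0],"yaw": 0},{"offset": [0,0,0],"yaw": 0},{"offset": [0,0,0],"yaw": 0},{"offset": [0,0,0],"yaw": 0}]}}

```text
time: 8.5
tool_pos: [0.5758, 0.157, 0.2225]
tool_rot: [3.141, 0.001, 0.045]
contact_force: [-0.8, 0.3, -2.6]
opening: 0.0313
grip_force: 25.0
```

```bash
python3 - <<'E'
from h import *
from cell import status, read_camera
import cv2,pickle
s=status.observe();print(s["time"],s["tool_pos"],s["tool_rot"])
ci=camera_info("wrist");im=read_camera("wrist")
pickle.dump((ci,s),open("w3.pkl","wb"))
cv2.imwrite("pics/w3.png",im[:,:,::-1])
cv2.imwrite("pics/w3c.png",cv2.resize(im[0:300,350:560,::-1],None,fx=2,fy=2,interpolation=2))
E
```

```text
8.5 [0.57581587 0.15695618 0.22248732] [3.14144105e+00 1.16037528e-03 4.50940734e-02]
```

View pics/w3c.png

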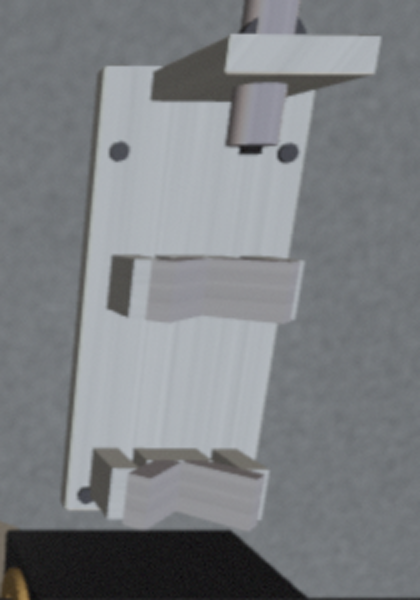

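Cradle seen whole in the 2x crop (offset 350,0): left plate edge from (66,510) to (103,67), stop top edge (225,73)-(366,74), screw end near (253,145), V-blocks at (205,290) and (190,495).

```bash
python3 - <<'E'
from h import *
from scipy.optimize import least_squares
import pickle,cv2
c2,_=pickle.load(open("w2.pkl","rb"));c3,s=pickle.load(open("w3.pkl","rb"))
k=lambda u,v:(350+u/2,v/2)
M=[(c3,(-66,45,12),k(66,510)),(c3,(134,45,12),k(103,67)),(c3,(120,25,82),k(225,73)),(c3,(120,-25,82),k(366,75)),
(c2,(-66,45,12),(391,180)),(c2,(-66,-45,12),(494,181))]
def W(p,q):
    x,y,z=np.array(q)/1e3;c,sn=np.cos(p[2]),np.sin(p[2]);return np.array([p[0]+c*x-sn*y,p[1]+sn*x+c*y,z])
def res(p):return np.concatenate([proj(c,W(p,q))[0]-uv for c,q,uv in M])
r=least_squares(res,[.582,.012,.045]);p=r.x;print(p);print(np.round(res(p).reshape(-1,2),1))
np.save("cr.npy",p)
im=cv2.imread("pics/w3.png")
def ln(a,b,col):
    q=np.round(proj(c3,[W(p,a),W(p,b)])*2).astype(int);cv2.line(big,tuple(map(int,q[0])),tuple(map(int,q[1])),col,1)
big=cv2.resize(im,None,fx=2,fy=2,interpolation=2)
for a in((-66,45,12),(134,45,12),(134,-45,12),(-66,-45,12)),((120,25,82),(120,-25,82)):
    for i in range(len(a)):ln(a[i],a[(i+1)%len(a)],(0,0,255))
for x in(-57,-33,33,57):
    ln((x,23,55),(x,0,32.4),(0,255,0));ln((x,0,32.4),(x,-23,55),(0,255,0))
ln((-60,0,55),(85,0,55),(255,0,0))
cv2.imwrite("pics/fit.png",big[:600,650:1120])
# screw tip
o,d=ray(c3,k(255,145))
q=onz(c3,k(255,145),.06);c,sn=np.cos(p[2]),np.sin(p[2]);dx=q[:2]-p[:2];print("screw tip cradle",c*dx[0]+sn*dx[1],-sn*dx[0]+c*dx[1])
# held probe axis in tool: nose end & shoulder in w2
_,s2=pickle.load(open("w2.pkl","rb"));R=Ro.from_euler("xyz",s2["tool_rot"])
for uv,z in((282,54),0),((282.5,128),.012):
    print(uv,R.inv().apply(onz(c2,uv,s2["tool_pos"][2]-.0048+z)-s2["tool_pos"]))
E
```

```text
[0.58013135 0.01056439 0.05960896]
[[ 2.5  1.5]
 [-1.2 -0.3]
 [-1.6  0.4]
 [ 3.4 -1.8]
 [ 0.9  1.9]
 [-4.6 -0.5]]
screw tip cradle 0.09905291270953452 0.0003462312420387595
(282, 54) [0.09092403 0.00076315 0.00478037]
(282.5, 128) [ 0.06724253  0.00090547 -0.00721453]
```

View pics/fit.png

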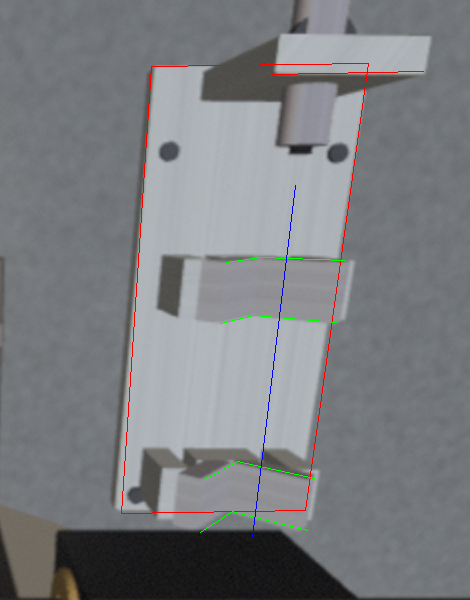

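```bash
python3 - <<'E'
from h import *
from scipy.optimize import least_squares
import pickle,cv2
c2,_=pickle.load(open("w2.pkl","rb"));c3,s=pickle.load(open("w3.pkl","rb"))
im=cv2.imread("pics/w3.png")
k=lambda u,v:(350+u/2,v/2)
M=[(c3,(-66,45,12),k(66,510)),(c3,(134,45,12),k(103,67)),(c3,(120,25,82),k(225,73)),
(c2,(-66,45,12),(391,180)),(c3,(-57,0,32.4),k(180,512)),(c3,(33,0,32.4),k(200,315)),(c3,(-33,0,32.4),k(182,460))]
def W(p,q):
    x,y,z=np.array(q)/1e3;c,sn=np.cos(p[2]),np.sin(p[2]);return np.array([p[0]+c*x-sn*y,p[1]+sn*x+c*y,z])
def res(p):return np.concatenate([proj(c,W(p,q))[0]-uv for c,q,uv in M])
r=least_squares(res,[.582,.012,.045]);p=r.x;print(p);print(np.round(res(p).reshape(-1,2),1))
np.save("cr.npy",p)
def ln(a,b,col):
    q=np.round(proj(c3,[W(p,a),W(p,b)])*4-[1400,0]).astype(int);cv2.line(big,tuple(map(int,q[0])),tuple(map(int,q[1])),col,1)
big=cv2.resize(im[:,350:],None,fx=4,fy=4,interpolation=2)
for a in((-66,45,12),(134,45,12),(134,-45,12),(-66,-45,12)),((120,25,82),(120,-25,82)):
    for i in range(len(a)):ln(a[i],a[(i+1)%len(a)],(0,0,255))
for x in(-57,-33,33,57):
    ln((x,23,55),(x,0,32.4),(0,255,0));ln((x,0,32.4),(x,-23,55),(0,255,0))
ln((-60,0,55),(98,0,55),(255,0,0))
cv2.imwrite("pics/fit2.png",big[480:1075,0:780])
E
```

```text
[0.58009111 0.01158002 0.04535063]
[[ 0.6  0.9]
 [-0.  -1.2]
 [-0.5 -0.2]
 [-1.1  1.2]
 [-1.  -0.6]
 [ 1.1 -0.1]
 [ 1.   0.6]]
```

View pics/fit2.png

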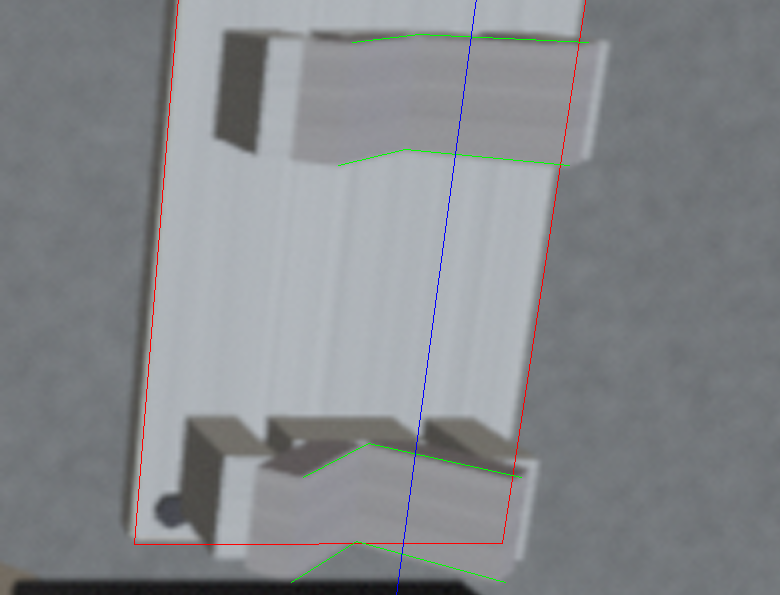

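Request:
{"name": "send_rows", "arguments": {"plan": [{"offset": [-3,20,0],"yaw": 0},{"offset": [-3,30,0],"yaw": 0},{"offset": [-3,30,0],"yaw": 0},{"offset": [-3,30,0],"yaw": 0},{"offset": [-2,20,0],"yaw": 0},{"offset": [0,15,0],"yaw": 0},{"offset": [0,0,25],"yaw": 0},{"offset": [0,0,30],"yaw": 0},{"offset": [0,0,30],"yaw": 0},{"offset": [0,0,30],"yaw": 0},{"offset": [0,0,20],"yaw": 0},{"offset": [0,0,0],"yaw": 0},{"offset": [0,0,0],"yaw": 0},{"offset": [0,0,0],"yaw": 0}]}}

```text
time: 9.95
tool_pos: [0.5702, 0.0114, 0.0893]
tool_rot: [3.141, -0.003, 0.045]
contact_force: [0.5, -0.2, -3.0]
opening: 0.0314
grip_force: 25.0
```

Request:
{"name": "send_rows", "arguments": {"plan": [{"offset": [-1.5,0,10],"yaw": 0},{"offset": [0,0,8],"yaw": 0},{"offset": [0,0,5],"yaw": 0},{"offset": [0,0,3],"yaw": 0},{"offset": [0,0,0],"yaw": 0},{"offset": [0,0,0],"yaw": 0},{"offset": [0,0,0],"yaw": 0}]}}

```text
time: 10.65
tool_pos: [0.5679, 0.0112, 0.0619]
tool_rot: [3.141, -0.0, 0.045]
contact_force: [-0.5, -0.4, -2.5]
opening: 0.0316
grip_force: 25.0
```

Request:
{"name": "send_rows", "arguments": {"plan": [{"offset": [0,0,1],"yaw": 0},{"offset": [0,0,0],"yaw": 0},{"offset": [0,0,0],"yaw": 0}]}}

```text
time: 10.95
tool_pos: [0.568, 0.0114, 0.0611]
tool_rot: [-3.142, -0.001, 0.045]
contact_force: [-0.2, 1.8, 0.8]
opening: 0.0311
grip_force: 25.0
```

Load is off the hand, so the probe is sitting in the V. I'll release it, rise and look.

Request:
{"name": "send_rows", "arguments": {"plan": [{"offset": [0,0,0],"yaw": 0},{"offset": [0,0,0],"yaw": 0},{"offset": [0,0,0],"yaw": 0},{"offset": [0,0,0],"yaw": 0},{"offset": [0,0,0],"yaw": 0},{"offset": [0,0,-10],"yaw": 0},{"offset": [0,0,-25],"yaw": 0},{"offset": [0,0,-30],"yaw": 0},{"offset": [-30,0,-30],"yaw": 0},{"offset": [-40,0,0],"yaw": 0},{"offset": [-40,0,0],"yaw": 0},{"offset": [0,0,0],"yaw": 0},{"offset": [0,0,0],"yaw": 0},{"offset": [0,0,0],"yaw": 0}], "hand": 0}}

```text
time: 12.35
tool_pos: [0.4592, 0.0062, 0.1565]
tool_rot: [3.141, -0.002, 0.045]
contact_force: [0.1, -0.6, -1.2]
opening: 0.0921
grip_force: 0.0
```

```bash
python3 - <<'E'
from h import *
from cell import status, read_camera
import cv2,pickle
s=status.observe();print(s["time"],s["tool_pos"],s["tool_rot"],s["contact_force"],s["opening"])
ci=camera_info("wrist");im=read_camera("wrist")
pickle.dump((ci,s),open("w4.pkl","wb"))
cv2.imwrite("pics/w4.png",im[:,:,::-1])
p=np.load("cr.npy");c,sn=np.cos(p[2]),np.sin(p[2])
for x in(-95,-70,0,55,80):print(x,proj(ci,[p[0]+c*x/1e3,p[1]+sn*x/1e3,.055]))
E
```

```text
12.35 [0.45920388 0.00618792 0.15648095] [ 3.14104733e+00 -2.42111899e-03  4.47450480e-02] [ 0.13700407 -0.58038051 -1.15437528] 0.09205642331110021
-95 [[280.58754143 184.67417019]]
-70 [[280.51547501 144.63868974]]
0 [[280.28891096  18.77423333]]
55 [[280.07993316 -97.32042764]]
80 [[ 279.97398795 -156.17679124]]
```

View pics/w4.png

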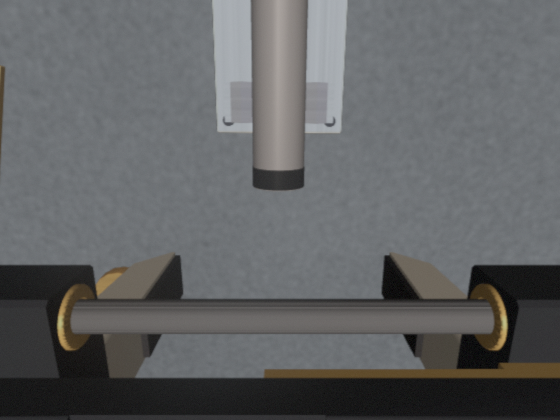

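The probe lies along the groove with its tail at (278,187), matching about x = -96 mm in the cradle. I'll close the fingers, go down behind the tail and push.

Request:
{"name": "send_rows", "arguments": {"plan": [{"offset": [0,0,0],"yaw": 0},{"offset": [0,0,0],"yaw": 0},{"offset": [0,0,0],"yaw": 0},{"offset": [0,0,0],"yaw": 0},{"offset": [0,0,0],"yaw": 0},{"offset": [0,0,0],"yaw": 0},{"offset": [0,0,0],"yaw": 0},{"offset": [0,0,0],"yaw": 0},{"offset": [0,0,20],"yaw": 0},{"offset": [0,0,25],"yaw": 0},{"offset": [0,0,25],"yaw": 0},{"offset": [0,0,20],"yaw": 0},{"offset": [0,0,4],"yaw": 0},{"offset": [0,0,0],"yaw": 0},{"offset": [0,0,0],"yaw": 0},{"offset": [0,0,0],"yaw": 0}], "hand": 1, "squeeze": 10}}

```text
time: 14.0
tool_pos: [0.4585, 0.0063, 0.0627]
tool_rot: [3.141, -0.002, 0.045]
contact_force: [-0.5, -0.8, -0.3]
opening: 0.0004
grip_force: 0.0
```

Request:
{"name": "send_rows", "arguments": {"plan": [{"offset": [2,0,0],"yaw": 0},{"offset": [2,0,0],"yaw": 0},{"offset": [2,0,0],"yaw": 0},{"offset": [2,0,0],"yaw": 0},{"offset": [2,0,0],"yaw": 0},{"offset": [2,0,0],"yaw": 0},{"offset": [2,0,0],"yaw": 0},{"offset": [2,0,0],"yaw": 0},{"offset": [0,0,0],"yaw": 0},{"offset": [0,0,0],"yaw": 0}]}}

```text
time: 15.0
tool_pos: [0.4738, 0.0071, 0.0617]
tool_rot: [3.141, -0.0, 0.045]
contact_force: [0.4, -0.0, -0.2]
opening: 0.0004
grip_force: 0.0
```

Request:
{"name": "send_rows", "arguments": {"plan": [{"offset": [1,0,0],"yaw": 0},{"offset": [1,0,0],"yaw": 0},{"offset": [1,0,0],"yaw": 0},{"offset": [1,0,0],"yaw": 0},{"offset": [1,0,0],"yaw": 0}]}}

```text
time: 15.5
tool_pos: [0.4788, 0.0073, 0.0617]
tool_rot: [3.142, 0.0, 0.045]
contact_force: [-0.6, -0.2, -1.0]
opening: -0.0002
grip_force: 0.6
```

Request:
{"name": "send_rows", "arguments": {"plan": [{"offset": [1,0,0],"yaw": 0},{"offset": [1,0,0],"yaw": 0},{"offset": [1,0,0],"yaw": 0},{"offset": [1,0,0],"yaw": 0}]}}

```text
time: 15.9
tool_pos: [0.4829, 0.0074, 0.0617]
tool_rot: [3.141, -0.0, 0.045]
contact_force: [-1.7, -0.6, -0.1]
opening: 0.0001
grip_force: 0.6
```

Request:
{"name": "send_rows", "arguments": {"plan": [{"offset": [1,0,0],"yaw": 0},{"offset": [1,0,0],"yaw": 0},{"offset": [1,0,0],"yaw": 0},{"offset": [1,0,0],"yaw": 0}]}}

```text
time: 16.3
tool_pos: [0.4869, 0.0076, 0.0617]
tool_rot: [3.141, -0.0, 0.045]
contact_force: [-1.3, -0.6, -0.2]
opening: 0.0004
grip_force: 0.6
```

Request:
{"name": "send_rows", "arguments": {"plan": [{"offset": [1,0,0],"yaw": 0},{"offset": [1,0,0],"yaw": 0},{"offset": [1,0,0],"yaw": 0},{"offset": [0,0,0],"yaw": 0}]}}

```text
time: 16.7
tool_pos: [0.49, 0.0078, 0.0617]
tool_rot: [3.141, -0.0, 0.045]
contact_force: [-0.4, -0.6, 0.0]
opening: 0.0007
grip_force: 0.2
```

Request:
{"name": "send_rows", "arguments": {"plan": [{"offset": [0.5,0,0],"yaw": 0},{"offset": [0.5,0,0],"yaw": 0},{"offset": [0.5,0,0],"yaw": 0},{"offset": [0.5,0,0],"yaw": 0}]}}

```text
time: 17.1
tool_pos: [0.4917, 0.0079, 0.0617]
tool_rot: [3.142, 0.0, 0.045]
contact_force: [-1.3, -0.8, 1.0]
opening: 0.0006
grip_force: 0.9
```

Request:
{"name": "send_rows", "arguments": {"plan": [{"offset": [0.5,0,0],"yaw": 0},{"offset": [0.5,0,0],"yaw": 0},{"offset": [0.5,0,0],"yaw": 0}]}}

```text
time: 17.4
tool_pos: [0.4933, 0.008, 0.0617]
tool_rot: [3.142, 0.0, 0.045]
contact_force: [-2.3, -0.4, -0.1]
opening: -0.0003
grip_force: 1.0
```

Request:
{"name": "send_rows", "arguments": {"plan": [{"offset": [0.5,0,0],"yaw": 0},{"offset": [0.5,0,0],"yaw": 0},{"offset": [0.5,0,0],"yaw": 0}]}}

```text
time: 17.7
tool_pos: [0.4936, 0.008, 0.0616]
tool_rot: [-3.142, 0.003, 0.045]
contact_force: [-7.9, -3.6, 5.5]
opening: 0.0009
grip_force: 3.7
```

Request:
{"name": "send_rows", "arguments": {"plan": [{"offset": [0.5,0,0],"yaw": 0},{"offset": [0.5,0,0],"yaw": 0}]}}

```text
time: 17.9
tool_pos: [0.4937, 0.008, 0.0616]
tool_rot: [-3.141, 0.005, 0.045]
contact_force: [-10.8, -4.2, 7.4]
opening: 0.0007
grip_force: 5.5
```

Request:
{"name": "send_rows", "arguments": {"plan": [{"offset": [0.5,0,0],"yaw": 0},{"offset": [0.5,0,0],"yaw": 0}]}}

```text
time: 18.1
tool_pos: [0.4937, 0.008, 0.0615]
tool_rot: [-3.141, 0.007, 0.045]
contact_force: [-14.0, -4.3, 10.4]
opening: 0.0005
grip_force: 7.1
```

Request:
{"name": "send_rows", "arguments": {"plan": [{"offset": [0,0,-0.7],"yaw": 0},{"offset": [0,0,-0.7],"yaw": 0}]}}

```text
time: 18.3
tool_pos: [0.4937, 0.0083, 0.0621]
tool_rot: [-3.141, 0.007, 0.045]
contact_force: [-9.0, -1.1, -1.3]
opening: 0.0006
grip_force: 4.5
```

Request:
{"name": "send_rows", "arguments": {"plan": [{"offset": [0.4,0,-0.1],"yaw": 0},{"offset": [0.3,0,-0.1],"yaw": 0},{"offset": [0,0,0],"yaw": 0}]}}

```text
time: 18.6
tool_pos: [0.4937, 0.0084, 0.0621]
tool_rot: [-3.141, 0.009, 0.045]
contact_force: [-12.2, -2.6, 1.7]
opening: 0.0008
grip_force: 5.8
```

Request:
{"name": "send_rows", "arguments": {"plan": [{"offset": [0,0,0],"yaw": 0},{"offset": [0,0,0],"yaw": 0},{"offset": [0,0,0],"yaw": 0},{"offset": [0,0,0],"yaw": 0},{"offset": [0,0,0],"yaw": 0},{"offset": [0,0,0],"yaw": 0}]}}

```text
time: 19.2
tool_pos: [0.4937, 0.0084, 0.0621]
tool_rot: [-3.141, 0.009, 0.045]
contact_force: [-10.5, -2.7, 1.1]
opening: 0.0005
grip_force: 5.8
```

Request:
{"name": "send_rows", "arguments": {"plan": [{"offset": [-1,0,0],"yaw": 0},{"offset": [-1,0,0],"yaw": 0},{"offset": [-3,0,0],"yaw": 0},{"offset": [-10,0,0],"yaw": 0},{"offset": [-15,0,0],"yaw": 0},{"offset": [0,0,-30],"yaw": 0},{"offset": [0,0,-40],"yaw": 0},{"offset": [0,0,-40],"yaw": 0},{"offset": [40,0,-20],"yaw": 0},{"offset": [40,0,0],"yaw": 0},{"offset": [20,0,0],"yaw": 0},{"offset": [0,0,0],"yaw": 0},{"offset": [0,0,0],"yaw": 0},{"offset": [0,0,0],"yaw": 0}]}}

```text
time: 20.6
tool_pos: [0.5662, 0.0113, 0.1931]
tool_rot: [-3.141, 0.001, 0.045]
contact_force: [-0.4, -0.5, 0.2]
opening: 0.0002
grip_force: 0.0
```

```bash
python3 - <<'E'
from h import *
from cell import status, read_camera
import cv2
s=status.observe();print(s["time"],s["tool_pos"],s["contact_force"])
ci=camera_info("wrist");im=read_camera("wrist");b=read_camera("side")
cv2.imwrite("pics/w5.png",im[:,:,::-1])
L=cv2.resize(im[0:300,180:400],None,fx=2,fy=2,interpolation=2);R=cv2.resize(b[215:275,265:365],None,fx=3.5,fy=3.5,interpolation=2)
o=np.zeros((600,800,3),np.uint8);o[:,:440]=L;o[:210,445:795]=R;cv2.imwrite("pics/end.png",o[:,:,::-1])
p=np.load("cr.npy");c,sn=np.cos(p[2]),np.sin(p[2])
for x in(-79,-57,71,96,120):print(x,(proj(ci,[p[0]+c*x/1e3,p[1]+sn*x/1e3,.055])-[180,0])*2)
E
```

```text
20.6 [0.56618346 0.0113469  0.19314307] [-0.41676409 -0.47259708  0.17125123]
-79 [[202.69805116 575.3718958 ]]
-57 [[202.63419337 523.96665807]]
71 [[202.20245545 176.41954405]]
96 [[202.10380818  97.0089341 ]]
120 [[202.00381399  16.51405194]]
```

View pics/end.png

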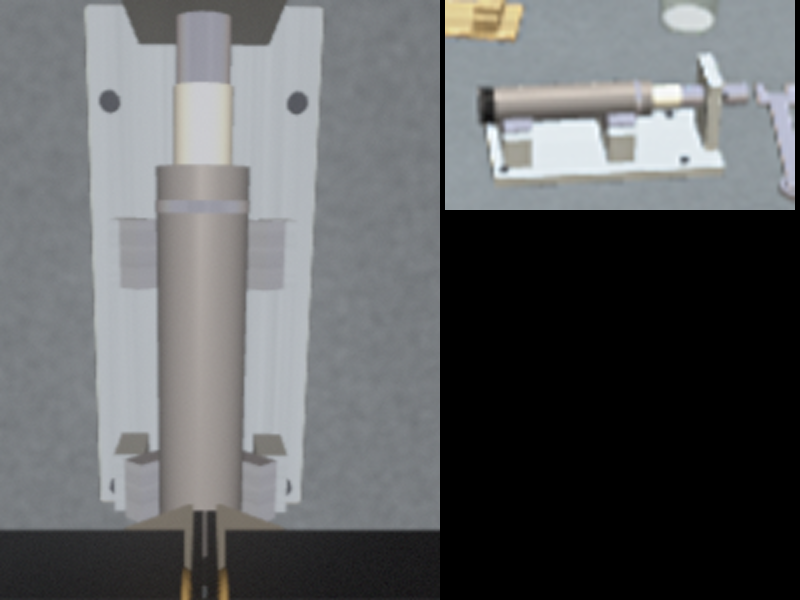

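The final picture shows the nose flush on the screw at (203,83), with no gap and no pin showing. The probe is centred and lying level on both V-blocks, and the robot is clear at z = 0.19 m. Handing in.

```bash
python3 -c "
from cell import ticket
print(ticket.hand_in())"
```

```text
the job is handed in; nothing more can be done
None
```

The job is handed in: the soil probe lies in the V-block cradle with its nose on the stop screw. I held it there at about 11 N for roughly 0.9 s, peaking at about 15 N at the tail, and finished at about 21 s with the arm clear.

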